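# Seat and lock a keyed sound probe in its stand

### The job

Lift the grey sound probe with the orange bands out of its sloping cradle and stand it upright in the round collar of the steel stand, turning it under light pressure until the steel key under it drops fully home into the slot. Keep hold of it, turn it clockwise (seen from above) as far as the stop so that it is locked, then let go and leave it standing there. Leave the blue-banded probe and everything else on the bench where they are.

Things in the scene. Friction and masses are not known exactly. Their poses are not given: they have to be found in the camera images.
- probe_orange_mid (a point): The probe to use: grey round housing, 48 mm diameter, 120 mm long, 0.19 to 0.35 kg, orange bands and rim in its upper half, steel face on top. Origin: centre of the housing, half-way up its axis; z along the axis towards the steel face; x along the key's width. At the start it leans in a cradle, axis 28 degrees from vertical, top away from the robot. The upper 55 mm can be gripped from any side.
- probe_orange_foot (a point): Centre of the flat lower end of the orange probe's housing, on its axis, 60 mm below its centre; same axes. From here a steel key sticks out along -z: a flat tongue 30 mm wide in x, 10 mm thick in y, 24 mm long, the same after a half turn. White stripes down the housing and a black bar across the top face lie in the x direction too.
- probe_blue_mid (a point): Centre of the blue-banded probe, the same in shape and size, leaning in the other cradle. Leave it alone.
- cradle_a: Fixed aluminium cradle holding the orange probe; origin on the bench 62 mm below the centre of the probe's lower end; its x points away from the side to which the probe leans. An open V trough carries the lower 56 mm of the housing on the -x side and a foot plate carries the key; draw the probe out along its axis. Black base 140 x 100 mm; nothing above 0.10 m.
- cradle_b: The other fixed cradle, the same, with the blue-banded probe.
- stand: Fixed steel stand; origin at the centre of its underside, z up. Base 130 mm wide; a thin hoop 164 mm wide surrounds it 45 mm up. Collar: ring of 84 mm outer, 56 mm inner diameter, rim 70 mm above the bench. In it, 10 mm below the rim, is the turntable's flat face, on which the probe's lower end rests when home. Two red rim marks show where the slot's ends point when locked.
- slot (a point): Centre of the slot mouth at the turntable's face, 60 mm above the bench; x runs along the slot, z up; it turns with the turntable. The slot is 33 x 13 mm and 29 mm deep, with edges bevelled by 4 mm, the same after a half turn; two white marks lie at its ends.
- turntable (a joint): Angle of the slotted turntable in the collar, rad: it grows clockwise seen from above, from 0 to the hard stop at 1.2 (locked). It starts between 0 and 0.4, stays where it is left (friction about 0.2 N m) and is turned with the probe once the key is in the slot.
- tape_roll: Roll of blue tape lying flat, 72 mm wide, 24 mm high; origin at the centre of its underside.
- calibrator: Upright brass cylinder 42 mm wide, 55 mm high; origin at the centre of its underside.
- spray_can: Upright spray can, 54 mm wide, 120 mm high; origin at the centre of its underside.
- mug: White mug, 80 mm wide, 90 mm high; origin at the centre of its underside.
- screwdriver: Screwdriver lying flat; origin on its underside.
Not all that is in view belongs to the job. Leave any pink look-alike of the stand alone.

How it is judged (in metres and radians):
On the way, in this order (a step that is already met when the one before it is completed fails the run):
1. the orange probe is lifted clear of its cradle (distance between probe_orange_foot and cradle_a above 0.13 m), for 0.1 s.
2. the probe, held in the fingers, is fully home in the slot, before the turntable is turned (below 0.8 rad) (horizontal distance between probe_orange_foot and slot below 0.004 m and z of probe_orange_foot in the frame of slot between -0.004 and 0.004 m and angle between probe_orange_foot's own z axis and vertical below 0.08 rad and angle between the x axis of probe_orange_foot and the x axis of slot, either way round below 0.2 rad and contact force between the fingers and probe_orange above 0.5 N and value of joint turntable below 0.8 rad), for 0.1 s.
3. with the probe home and held, the turntable is turned to its stop (above 1.08 rad) (horizontal distance between probe_orange_foot and slot below 0.004 m and z of probe_orange_foot in the frame of slot between -0.004 and 0.004 m and angle between probe_orange_foot's own z axis and vertical below 0.08 rad and angle between the x axis of probe_orange_foot and the x axis of slot, either way round below 0.2 rad and contact force between the fingers and probe_orange above 0.5 N and value of joint turntable above 1.08 rad), for 0.1 s.
At the end, for the whole second after the job is handed in: The orange probe stands released and at rest in the stand: lower end on the turntable face (within 4 mm in height and sideways), upright within 0.08 rad, key in the slot (0.2 rad), turntable above 1.05 rad. The blue probe and the other things have moved less than 30 mm (horizontal distance between probe_orange_foot and slot below 0.004 m and z of probe_orange_foot in the frame of slot between -0.004 and 0.004 m and angle between probe_orange_foot's own z axis and vertical below 0.08 rad and angle between the x axis of probe_orange_foot and the x axis of slot, either way round below 0.2 rad and value of joint turntable above 1.05 rad and linear speed of probe_orange below 0.02 m/s); the robot touches nothing.
It fails at once if the blue-banded probe is moved by more than 30 mm (distance of probe_blue_mid from where it was at the start of the episode above 0.03 m).
It fails at once if another loose thing on the bench is moved by more than 30 mm (distance of any of tape_roll, calibrator, spray_can, mug, screwdriver from where it was at the start of the episode above 0.03 m).
It fails at once if the orange probe is pressed against the stand with more than 60 N while its key is not yet in the slot (contact force between probe_orange and stand above 60 N and z of probe_orange_foot in the frame of slot above 0.01 m).
It also fails if it takes over 64 s, if anything falls off the work surface, if the arm or the gripper's body presses on something with over 40 N, if the wrist force passes 120 N, or if a joint passes its speed limit or range.

### The arm

A 6-joint arm with a two-finger parallel gripper is mounted at the origin on the work surface. World frame = base frame: x ahead of the robot, y to its left, z up, the work surface at z = 0. Lengths are in m, angles in degrees, forces in N, time in s.
With the tool pointing down it reaches from about 0.4 to 0.825 m from the base axis. Payload 7 kg.
Tool frame: the origin (TCP) lies midway between the tips of the shut fingers; the grasp point (between the pads) lies 19 mm behind it; z points along the fingers, y is the direction in which the jaws open and shut (so a half turn about z gives the same grasp; the last joint's range is limited). The gripper opens to 88 mm and grips with 3 to 60 N. Pads are 19 mm wide; open, the fingers measure 130 mm over their backs; the gripper's body (78 mm by 193 mm) begins 47 mm behind the grasp point.
Start: joints at [-46.977, 20.546, 0.682, 0, -70.136, -16.507], TCP at [0.301, -0.604, 0.227] pointing down, gripper open.
Joint ranges: [-176.03, 176.03], [-82.01, 121.73], [-58.28, 71.71], [-173.87, 95.51], [-174.79, -0.11], [-173.66, 173.66]. Speed limits (degrees/s): [136.94, 136.94, 172.46, 180, 180, 180].

### API

Orientations are given as [roll, pitch, yaw] about the fixed x, y, z axes, in that order (R = Rz(yaw) Ry(pitch) Rx(roll)).
In Python, from plant import r gives the robot as it stands. The module is installed in compiled form; this text tells all that it offers.
- The arm moves only by the tool send_rows, never from a script. Its argument "motion" is a list of rows, each an object with "travel": the shift along the tool's x, y, z in m, a list of three; "spin": the turn about the tool's z in degrees. In form: [{"travel": [tx, ty, tz], "spin": spin}, ...]. A call has 1 to 5 rows; each row shifts and turns the pose as measured when the row begins, along the tool's axes as they then stand; what a row does not reach is not made up. A row lasts 1/12 s, in which the tool goes at most 41.7 mm and 7.16 degrees, less where a joint would pass 70% of its speed; a pose out of reach is approached as far as the arm can. A call is refused whole if a number of a shift passes 0.0417 or a number of a turn 7.16, either way. A call with a gripper value outside its range is refused whole. "gripper" is the gripper command: -1 is shut, 1 is fully open, values between are in proportion, set as the call begins (left out, the last holds). The fingers move at their own pace and stop on an object; "squeeze" is the grip in N (left out, the last holds). Time passes only in rows, so rows that do not move let the fingers close. It gives the time, the measured TCP pose, the force and the opening at its end, in the units of the state.
- r.get_state(): the state, without advancing time (a new reading comes with each control period).
- r.capture(name): name is "scene" or "side" or "wrist"; returns (picture, depth): 420x560x3 uint8, blue, green, red; 420x560 float32, m along the optical axis (not along the pixel's ray), 0 where there is no reading.
- r.get_calibration(name): a dict with "fov_y" (degrees; the focal length in pixels is half the picture's height over the tangent of half this angle, whatever the lens; pixels are square), "cx", "cy" (the principal point, pixels), "origin" and "orientation" of the camera in the world. Camera axes: x right, y down, z forward; pixel columns grow to the right and rows downward; lengths in m; the calibration is good to about 2 mm. A picture is of the moment at which its call begins: read the wrist's pose just before it. get_calibration takes no time and is no camera call; for the wrist camera it gives the pose at the moment of the call.
- r.close_job(): hands the job in, once; it reports no verdict.
Trained networks look in the newest picture that a camera, given by its name, has taken for a name from the list of things; names that differ only in an ending like _2 or _b are one class to them, and where a whole thing is asked for, a point or a joint stands for the part that bears it (a point fixed in the world has none). Each returns a list of dicts, best first, with "conf" (0 to 1); they miss things now and then, are a little off and sometimes report something else, mostly with a low value. They report only what shows in the picture. A call takes as long as a camera call. They do not tell look-alikes from the thing itself.
- r.boxes_of(camera, target): "at" ([x, y, z] in m, in the coordinates of the camera as it stood for that picture, good to about 4 mm: the middle of the surface that is visible of it).
- r.pinpoint(camera, target): "at" ([x, y, z] in m, in the coordinates of the camera as it stood for that picture, good to about 4 mm: a listed point, or the origin of a listed thing).
The state is a dict: "time_s": time; "joints": joint angles; "qd": joint speeds; "joint_torque": joint torques, N m; "tcp_pos": TCP position; "eef_rot": TCP orientation; "contact_force": force on the tool from outside, world axes, zero at the start; "moment": the same for the moment, N m; "gripper_width": finger opening in m.
Only numpy, scipy, OpenCV 4.12 (cv2) and the standard library are available. Lean on these libraries where they do the work, as an engineer would, in place of code of your own. Each camera call takes 0.05 s, during which the arm holds its last target. There are 200 camera calls.

## Working session

There is one attempt and no reset: what is moved stays moved. The work goes in short steps, Python scripts to look and compute and a tool call to move; the robot and the scene stay as the last step left them, time stands still between calls to the robot, and variables do not carry over. Pictures are saved under pics/ and viewed, about 8 in all and at most 12, crops included, and the job is handed in when it is done.

Besides the shell and the picture viewer there is one more tool, called after "Call:" by a JSON object that holds its "op" and its "data". send_rows: Moves the arm, as the interface text tells. Its arguments: {"type":"object","properties":{"motion":{"type":"array"},"gripper":{"type":"number"},"squeeze":{"type":"number"}},"required":["motion"]}

```bash
mkdir -p pics
cat > h.py <<'E'
import numpy as np, cv2
from scipy.spatial.transform import Rotation as R
from plant import r
def K(n):
    c=r.get_calibration(n); f=210/np.tan(np.radians(c["fov_y"])/2); return c,f
def rot(o):
    o=np.array(o,float); return o if o.shape==(3,3) else R.from_euler('xyz',o,degrees=True).as_matrix()
def c2w(c,p): return rot(c["orientation"])@np.array(p)+np.array(c["origin"])
def px(c,f,u,v,d): return c2w(c,[(u-c["cx"])/f*d,(v-c["cy"])/f*d,d])
def proj(c,f,p):
    q=rot(c["orientation"]).T@(np.array(p)-np.array(c["origin"])); return q[0]/q[2]*f+c["cx"],q[1]/q[2]*f+c["cy"]
E
python3 - <<'E'
from h import *
print(r.get_state()); 
for n in ["scene","side"]:
    c,f=K(n); print(n,c)
    im,d=r.capture(n); cv2.imwrite(f"pics/{n}0.png",im); np.save(n+"0.npy",d)
    for t in ["probe_orange_mid","probe_orange_foot","probe_blue_mid","cradle_a","stand","slot"]:
        for q in r.pinpoint(n,t)[:3]:
            w=c2w(c,q["at"]); print(t,q["conf"],w.round(3),np.round(proj(c,f,w)))
a=cv2.imread("pics/scene0.png");b=cv2.imread("pics/side0.png")
E
```

```text
{'time_s': 0.0, 'joints': array([-4.69764343e+01,  2.05927756e+01,  6.32871713e-01, -2.17021703e-02,
       -7.01351548e+01, -1.65054852e+01]), 'qd': array([ 0.07677558, -0.04788521, -0.0339281 ,  0.00705767,  0.04689936,
       -0.09922097]), 'joint_torque': array([-1.03990391e-05, -5.82719350e+01,  2.93053436e+01,  6.99719712e+00,
        6.72708979e-03, -2.02061574e-04]), 'tcp_pos': array([ 0.30111962, -0.60355609,  0.22559573]), 'eef_rot': array([ 1.79903062e+02, -7.44922798e-03, -1.53489305e+02]), 'contact_force': array([-0.12515739,  0.49542362,  0.15091899]), 'moment': array([-0.00763211,  0.12137327, -0.00864748]), 'gripper_width': 0.08745600434360931}
scene {'fov_y': 56.7638870993989, 'cx': 281.43232662988606, 'cy': 207.06402570765718, 'origin': array([ 0.98760877, -0.23538305,  0.85336246]), 'orientation': array([-148.58867719,   -0.71784899,   51.84359641])}
probe_orange_mid 0.43 [0.58  0.005 0.062] [251. 212.]
probe_orange_foot 0.75 [0.577 0.004 0.059] [250. 212.]
probe_blue_mid 0.7 [ 0.534 -0.338  0.116] [ 97. 273.]
cradle_a 0.66 [ 0.507 -0.332  0.002] [114. 281.]
cradle
[... 153 characters left out ...]
 0.059] [321. 137.]
slot 0.51 [0.448 0.494 0.06 ] [360.  93.]
slot 0.35 [ 0.768  0.018 -0.001] [304. 278.]
side {'fov_y': 49.14694389867438, 'cx': 279.129136196875, 'cy': 214.59463909887134, 'origin': array([0.99690725, 0.95163776, 0.81973321]), 'orientation': array([-1.27621376e+02,  9.61608090e-02,  1.55287028e+02])}
probe_orange_mid 0.79 [0.605 0.008 0.118] [265. 190.]
probe_blue_mid 0.77 [ 0.536 -0.343  0.114] [242. 131.]
cradle_a 0.83 [ 0.509 -0.332 -0.003] [253. 161.]
cradle_a 0.66 [ 0.579  0.001 -0.005] [273. 221.]
stand 0.71 [0.504 0.295 0.002] [350. 278.]
stand 0.64 [ 0.449  0.497 -0.001] [420. 332.]
slot 0.76 [0.447 0.495 0.064] [426. 312.]
slot 0.58 [0.503 0.295 0.06 ] [352. 261.]
```

View pics/scene0.png

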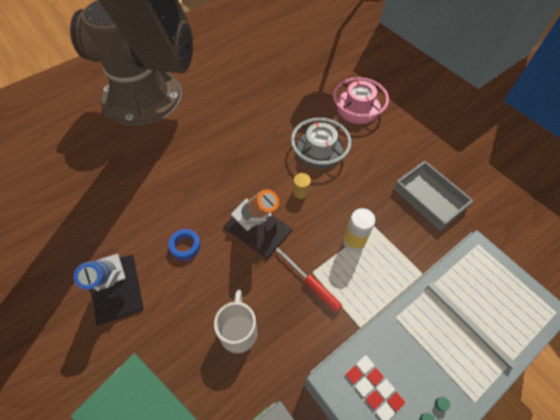

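View pics/side0.png

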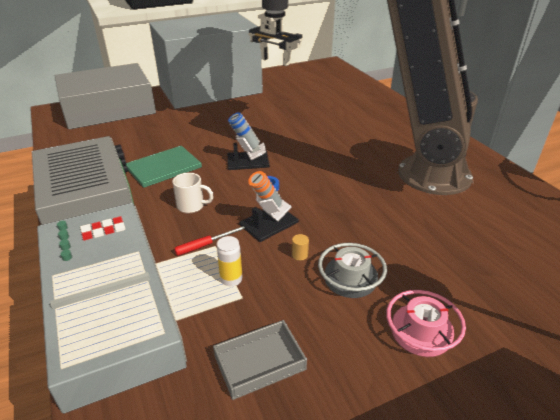

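The orange-banded probe leans in the cradle at scene (265,203) / side (262,180). The blue one, at scene (90,275), is the look-alike. The steel stand is at scene (321,145), and the pink one at (361,98) is a decoy. I'll move over the orange probe and look with the wrist camera.

Call:
{"op": "send_rows", "data": {"motion": [{"travel": [-0.029,0.024,-0.007],"spin": 0},{"travel": [-0.029,0.024,-0.007],"spin": 0},{"travel": [-0.029,0.024,-0.007],"spin": 0},{"travel": [-0.029,0.024,-0.007],"spin": 0},{"travel": [-0.029,0.024,-0.007],"spin": 0}], "gripper": 1, "squeeze": 30}}

```text
time_s: 1.12
tcp_pos: [0.3759, -0.4313, 0.2579]
eef_rot: [179.7, -0.2, -154.1]
contact_force: [1.1, 0.0, 0.3]
gripper_width: 0.0874
```

Call:
{"op": "send_rows", "data": {"motion": [{"travel": [-0.029,0.024,-0.007],"spin": 0},{"travel": [-0.029,0.024,-0.007],"spin": 0},{"travel": [-0.029,0.024,-0.007],"spin": 0},{"travel": [-0.029,0.024,-0.007],"spin": 0},{"travel": [-0.029,0.024,-0.007],"spin": 0}]}}

```text
time_s: 1.53
tcp_pos: [0.4557, -0.2515, 0.2961]
eef_rot: [179.8, -0.1, -154.1]
contact_force: [1.1, -0.4, -0.3]
gripper_width: 0.0875
```

Call:
{"op": "send_rows", "data": {"motion": [{"travel": [-0.029,0.024,-0.007],"spin": 0},{"travel": [-0.029,0.024,-0.007],"spin": 0},{"travel": [-0.029,0.024,-0.007],"spin": 0},{"travel": [-0.029,0.024,-0.007],"spin": 0},{"travel": [0,0,0],"spin": 0}]}}

```text
time_s: 1.95
tcp_pos: [0.522, -0.1023, 0.3292]
eef_rot: [179.9, 0.3, -153.9]
contact_force: [0.0, -0.6, -0.8]
gripper_width: 0.088
```

Run:
```python
from h import *
s=r.get_state(); print(s["time_s"],s["tcp_pos"],s["eef_rot"],s["joints"].round(1))
n="wrist"; c,f=K(n); print(c)
im,d=r.capture(n); cv2.imwrite("pics/w1.png",im); np.save("w1.npy",d)
for t in ["probe_orange_mid","probe_orange_foot","cradle_a","stand","slot"]:
    for q in r.pinpoint(n,t)[:3]:
        w=c2w(c,q["at"]); print(t,q["conf"],w.round(4),np.round(proj(c,f,w)))
```

```text
1.95 [ 0.52202791 -0.10230258  0.32919972] [ 179.92169668    0.31387032 -153.87784129] [  9.9   3.8  -7.5  -0.2 -78.4 -73.8]
{'fov_y': 66.98287720460131, 'cx': 279.59531125616104, 'cy': 207.03091252808068, 'origin': array([ 0.45851944, -0.13366499,  0.48667848]), 'orientation': array([ 1.64394369e+02, -4.56464039e-02,  1.16091662e+02])}
probe_orange_mid 0.81 [0.6077 0.0094 0.1133] [328. 276.]
probe_orange_mid 0.23 [ 5.312e-01 -1.551e-01 -3.000e-04] [246. 156.]
probe_orange_foot 0.88 [0.581  0.0038 0.0593] [328. 241.]
cradle_a 0.92 [ 0.507  -0.334  -0.0023] [140.  86.]
cradle_a 0.83 [0.5842 0.0039 0.0037] [322. 230.]
```

View pics/w1.png

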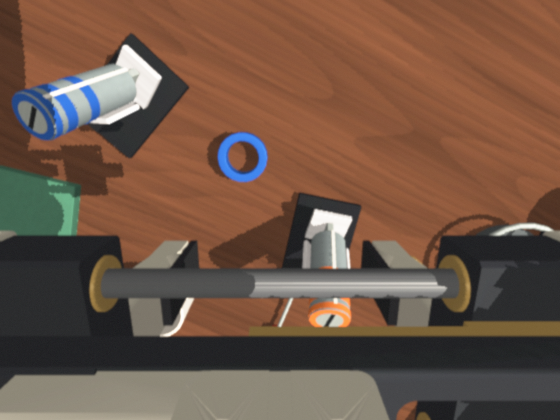

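Wrist view: orange probe at (328,290), its top face at (330,318), black bar tilted. I'll fit the cylinder to the depth points.

```bash
cat > fit.py <<'E'
from h import *
from scipy.optimize import least_squares
def cloud(n,d,c,f):
    v,u=np.nonzero(d>0); z=d[v,u]
    P=np.c_[(u-c["cx"])/f*z,(v-c["cy"])/f*z,z]@rot(c["orientation"]).T+np.array(c["origin"]); return P,u,v
E
python3 - <<'E'
from fit import *
t=np.radians(28); m0=np.array([.6065,.0087,.1145])
ax=lambda y:np.array([np.sin(t)*np.cos(y),np.sin(t)*np.sin(y),np.cos(t)])
Ps={}
for n,file in [("scene","scene0.npy"),("side","side0.npy"),("wrist","w1.npy")]:
    c,f=K(n); P,u,v=cloud(n,np.load(file),c,f); Ps[n]=P[np.linalg.norm(P-m0,axis=1)<.09]
def run(Pl):
    m=m0.copy();y=.17
    for it in range(6):
        a=ax(y);Q=[]
        for P in Pl:
            s=(P-m)@a; rad=np.linalg.norm(P-m-np.outer(s,a),axis=1)
            Q.append(P[(s>0.003)&(s<.055)&(abs(rad-.024)<.008)])
        Q=np.vstack(Q)
        def res(x):
            mm=np.array([x[0],x[1],m0[2]]);q=Q-mm;aa=ax(x[2]);return np.linalg.norm(q-np.outer(q@aa,aa),axis=1)-.024
        S=least_squares(res,[m[0],m[1],y],loss='soft_l1',f_scale=.001);m=np.array([S.x[0],S.x[1],m0[2]]);y=S.x[2]
    # top face
    P=np.vstack(Pl);a=ax(y);s=(P-m)@a;rad=np.linalg.norm(P-m-np.outer(s,a),axis=1)
    tp=s[(rad<.02)&(s>.04)]
    top=np.median(tp) if len(tp) else 0
    mid=m+a*(top-.06)
    print(len(Q),np.degrees(y).round(1),m.round(4),"rms",np.sqrt(np.mean(S.fun**2)).round(5),"top s",round(top,4),"mid",mid.round(4),"foot",(mid-.06*a).round(4))
for k in Ps: print(k); run([Ps[k]])
run(list(Ps.values()))
E
```

```text
scene
205 13.2 [0.6065 0.0107 0.1145] rms 0.00053 top s 0.06 mid [0.6065 0.0107 0.1145] foot [0.5791 0.0042 0.0615]
side
240 14.7 [0.6043 0.0102 0.1145] rms 0.00131 top s 0.0606 mid [0.6045 0.0103 0.115 ] foot [0.5773 0.0031 0.062 ]
wrist
414 11.6 [0.6054 0.0049 0.1145] rms 0.00067 top s 0.059 mid [0.605  0.0048 0.1136] foot [ 0.5774 -0.0008  0.0606]
861 -1.0 [0.6048 0.0121 0.1145] rms 0.0023 top s 0.0598 mid [0.6047 0.0121 0.1143] foot [0.5765 0.0126 0.0613]
```

Run:
```python
from fit import *
t=np.radians(28);y=np.radians(13)
a=np.array([np.sin(t)*np.cos(y),np.sin(t)*np.sin(y),np.cos(t)])
e1=np.array([np.cos(t)*np.cos(y),np.cos(t)*np.sin(y),-np.sin(t)]);e2=np.cross(a,e1) # e1 -> lean dir when uprighted
for n,im,m in [("scene","scene0",[.6065,.0107,.1145]),("side","side0",[.6044,.0102,.1147]),("wrist","w1",[.605,.0048,.1136])]:
    c,f=K(n); I=cv2.imread(f"pics/{im}.png"); top=np.array(m)+.06*a
    g=np.linspace(-.028,.028,141); X,Y=np.meshgrid(g,g)
    W=top+X[...,None]*e1+Y[...,None]*e2
    q=(W-np.array(c["origin"]))@rot(c["orientation"]); mp=np.float32(q[...,:2]/q[...,2:]*f+[c["cx"],c["cy"]])
    J=cv2.remap(I,mp,None,cv2.INTER_CUBIC); cv2.imwrite(f"pics/top_{n}.png",cv2.resize(J,(380,380)))
    G=J.max(2); mk=(np.hypot(X,Y)<.017); th=np.percentile(G[mk],15)
    s=mk&(G<=th); pts=np.c_[X[s],Y[s]]; ev,V=np.linalg.eigh(np.cov(pts.T)); v=V[:,1]
    print(n,np.degrees(np.arctan2(v[1],v[0])).round(1)%180,np.sqrt(ev)*1e3,pts.mean(0)*1e3)
ims=[cv2.imread(f"pics/top_{n}.png") for n in ["scene","side","wrist"]]
big=[]
# slot rectified, world axes
for n,im in [("scene","scene0"),("side","side0")]:
    c,f=K(n); I=cv2.imread(f"pics/{im}.png"); g=np.linspace(-.045,.045,181); X,Y=np.meshgrid(g,g)
    W=np.array([.5035,.295,.060])+np.stack([X,Y,0*X],-1)
    q=(W-np.array(c["origin"]))@rot(c["orientation"]); mp=np.float32(q[...,:2]/q[...,2:]*f+[c["cx"],c["cy"]])
    ims.append(cv2.resize(cv2.remap(I,mp,None,cv2.INTER_CUBIC),(380,380)))
ims=[cv2.resize(i,(260,260)) for i in ims]+[np.zeros((260,260,3),np.uint8)]
cv2.imwrite("pics/rect.png",np.vstack([np.hstack(ims[:3]),np.hstack(ims[3:])]))
```

```text
scene 1.1999999999999886 [1.52912438 7.46739481] [-0.45720877  1.27427912]
side 0.9000000000000057 [1.53510599 7.4597769 ] [ 0.98177624 -0.44475202]
wrist 2.3000000000000114 [1.35905787 9.21076848] [ 2.04097788 -0.40419092]
```

View pics/rect.png

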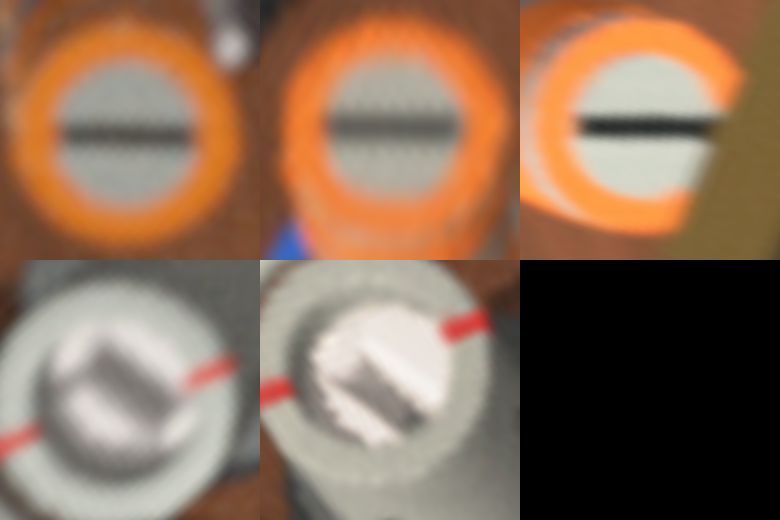

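In both views the key and bar lie in the lean direction, at yaw ≈14°. The slot is at yaw ≈40° and the red marks are at ≈−22°. I'll grip with the jaws across the lean, tool yaw −167.

Call:
{"op": "send_rows", "data": {"motion": [{"travel": [0,0,0],"spin": 6.5},{"travel": [0,0,0],"spin": 6.5},{"travel": [0,0,0],"spin": 0}]}}

```text
time_s: 2.5
tcp_pos: [0.5173, -0.1114, 0.3271]
eef_rot: [179.8, 0.0, -168.0]
contact_force: [0.3, 0.6, -0.5]
gripper_width: 0.0881
```

Call:
{"op": "send_rows", "data": {"motion": [{"travel": [-0.031,0.022,0.015],"spin": 0},{"travel": [-0.031,0.022,0.015],"spin": 0},{"travel": [-0.031,0.022,0.015],"spin": 0},{"travel": [-0.031,0.022,0.015],"spin": 0},{"travel": [0,0,0],"spin": 0}]}}

```text
time_s: 2.92
tcp_pos: [0.6228, -0.0028, 0.268]
eef_rot: [179.9, 0.4, -167.7]
contact_force: [0.1, -0.7, -0.6]
gripper_width: 0.0877
```

```bash
cat >> h.py <<'E'
def to(p,yaw=None):
    s=r.get_state(); M=rot(s["eef_rot"]); d=M.T@(np.array(p)-s["tcp_pos"])
    print("t",round(s["time_s"],2),"tcp",s["tcp_pos"].round(4),s["eef_rot"].round(1),"F",np.round(s["contact_force"],1),"M",np.round(s["moment"],2),"w",round(s["gripper_width"],4),"j",s["joints"].round(0),"\n tool delta",d.round(4),"" if yaw is None else round((s["eef_rot"][2]-yaw+180)%360-180,1))
E
python3 -c "
from h import *
to([.6215,.0127,.126],-167)
n='wrist';c,f=K(n);im,d=r.capture(n);cv2.imwrite('pics/w2.png',im)
for t in ['probe_orange_mid','probe_orange_foot']:
    for q in r.pinpoint(n,t)[:2]: print(t,q['conf'],c2w(c,q['at']).round(4))
"
```

```text
t 2.92 tcp [ 0.6228 -0.0028  0.268 ] [ 179.9    0.4 -167.7] F [ 0.1 -0.7 -0.6] M [-0.14  0.14  0.01] w 0.0877 j [ 18.  14.  -3.  -0. -73. -95.] 
 tool delta [-0.0011  0.0152  0.142 ] -0.7
probe_orange_mid 0.9 [0.6048 0.011  0.1118]
probe_orange_mid 0.3 [0.5056 0.2968 0.0016]
probe_orange_foot 0.6 [0.5825 0.0016 0.06  ]
```

View pics/w2.png

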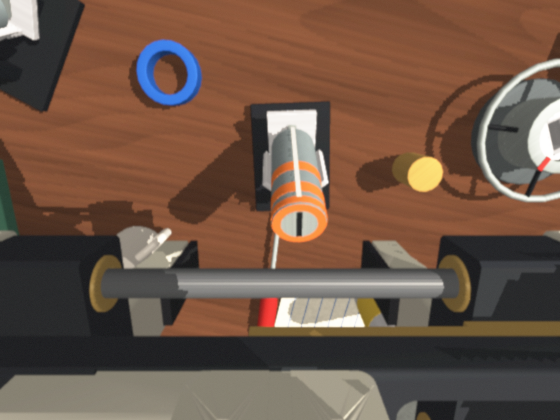

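The crop confirms the choice: the orange probe, with its top at (300,220), is roughly centred between the jaws. It needs about 15 mm to the right, which matches the computed shift. Descending.

Call:
{"op": "send_rows", "data": {"motion": [{"travel": [0,0.015,0.01],"spin": -0.7},{"travel": [0,0,0.035],"spin": 0},{"travel": [0,0,0.035],"spin": 0},{"travel": [0,0,0.035],"spin": 0},{"travel": [0,0,0],"spin": 0}]}}

```text
time_s: 3.48
tcp_pos: [0.619, 0.0051, 0.1611]
eef_rot: [180.0, 1.4, -167.0]
contact_force: [-1.4, 0.0, -1.1]
gripper_width: 0.0875
```

```bash
python3 -c "
from h import *
to([.6215,.0127,.126],-167)
"
```

```text
t 3.48 tcp [0.619  0.0051 0.1611] [ 180.     1.4 -167. ] F [-1.4  0.  -1.1] M [-0.11  0.45  0.02] w 0.0875 j [ 19.  17. -13.   0. -58. -96.] 
 tool delta [-0.0033  0.0068  0.0352] 0.0
```

Call:
{"op": "send_rows", "data": {"motion": [{"travel": [-0.002,0.007,0.015],"spin": 0},{"travel": [-0.001,0.001,0.02],"spin": 0},{"travel": [0,0,0],"spin": 0}]}}

```text
time_s: 3.73
tcp_pos: [0.6209, 0.0116, 0.1305]
eef_rot: [-179.9, 1.6, -166.9]
contact_force: [-0.3, -1.0, -0.2]
gripper_width: 0.0872
```

```bash
python3 -c "
from h import *
to([.6215,.0127,.126],-167)
"
```

```text
t 3.73 tcp [0.6209 0.0116 0.1305] [-179.9    1.6 -166.9] F [-0.3 -1.  -0.2] M [-0.07  0.25  0.04] w 0.0872 j [ 19.  19. -15.   0. -54. -96.] 
 tool delta [-0.0007  0.0009  0.0045] 0.1
```

Call:
{"op": "send_rows", "data": {"motion": [{"travel": [-0.001,0.001,0.004],"spin": 0},{"travel": [0,0,0],"spin": 0},{"travel": [0,0,0],"spin": 0},{"travel": [0,0,0],"spin": 0},{"travel": [0,0,0],"spin": 0}], "gripper": -1, "squeeze": 25}}

```text
time_s: 4.15
tcp_pos: [0.6248, 0.012, 0.1359]
eef_rot: [-179.9, 2.2, -166.9]
contact_force: [0.1, -0.9, -0.0]
gripper_width: 0.0598
```

Call:
{"op": "send_rows", "data": {"motion": [{"travel": [0,0,0],"spin": 0},{"travel": [0,0,0],"spin": 0},{"travel": [0,0,0],"spin": 0}]}}

```text
time_s: 4.4
tcp_pos: [0.625, 0.0127, 0.1376]
eef_rot: [-180.0, 2.3, -166.9]
contact_force: [-0.3, -0.2, -2.7]
gripper_width: 0.0476
```

```bash
python3 -c "
from h import *
to([.6215,.0127,.126],-167)
"
```

```text
t 4.4 tcp [0.625  0.0127 0.1376] [-180.     2.3 -166.9] F [-0.3 -0.2 -2.7] M [-0.07  0.47  0.01] w 0.0476 j [ 19.  19. -15.   0. -54. -96.] 
 tool delta [0.0039 0.0007 0.0115] 0.1
```

Call:
{"op": "send_rows", "data": {"motion": [{"travel": [-0.007,0,-0.0132],"spin": 0},{"travel": [-0.007,0,-0.0132],"spin": 0},{"travel": [-0.007,0,-0.0132],"spin": 0}], "squeeze": 40}}

```text
time_s: 4.65
tcp_pos: [0.6397, 0.0164, 0.1741]
eef_rot: [180.0, 1.7, -166.9]
contact_force: [0.4, 0.4, -3.4]
gripper_width: 0.0474
```

```bash
python3 -c "
from h import *
to([.66,.0177,.23],-167)
"
```

```text
t 4.65 tcp [0.6397 0.0164 0.1741] [ 180.     1.7 -166.9] F [ 0.4  0.4 -3.4] M [-0.02  0.04  0.03] w 0.0474 j [ 19.  18. -10.   0. -60. -96.] 
 tool delta [-0.0217 -0.0033 -0.0553] 0.1
```

Call:
{"op": "send_rows", "data": {"motion": [{"travel": [-0.009,0,-0.017],"spin": 0},{"travel": [-0.009,0,-0.017],"spin": 0},{"travel": [-0.009,0,-0.017],"spin": 0},{"travel": [0,0,-0.03],"spin": 0},{"travel": [0,0,-0.03],"spin": 0}]}}

```text
time_s: 5.07
tcp_pos: [0.6606, 0.0212, 0.2808]
eef_rot: [180.0, 0.8, -167.0]
contact_force: [1.4, 0.0, -2.4]
gripper_width: 0.0475
```

Call:
{"op": "send_rows", "data": {"motion": [{"travel": [0.01,0,-0.03],"spin": 0},{"travel": [0,0,0],"spin": 0}]}}

```text
time_s: 5.23
tcp_pos: [0.6521, 0.0184, 0.3164]
eef_rot: [-179.9, 1.1, -167.0]
contact_force: [0.3, -0.8, -0.9]
gripper_width: 0.047
```

```bash
python3 -c "
from h import *
to([.60,.0177,.30],-167)
n='wrist';c,f=K(n);im,d=r.capture(n);cv2.imwrite('pics/w3.png',im);np.save('w3.npy',d)
n='side';s,_=r.capture(n);cv2.imwrite('pics/s3.png',np.hstack([cv2.resize(s[60:260,160:360],(420,420)),cv2.resize(im,(380,420))]))
for n in ['wrist','side','scene']:
  c,f=K(n); r.capture(n)
  for t in ['probe_orange_mid','probe_orange_foot']:
    for q in r.pinpoint(n,t)[:1]: print(n,t,q['conf'],c2w(c,q['at']).round(4))
"
```

```text
t 5.23 tcp [0.6521 0.0184 0.3164] [-179.9    1.1 -167. ] F [ 0.3 -0.8 -0.9] M [-0.07 -0.28  0.03] w 0.047 j [ 19.  15.   5.   0. -78. -96.] 
 tool delta [0.0512 0.0111 0.0154] 0.0
wrist probe_orange_mid 0.9 [0.6314 0.0171 0.2871]
wrist probe_orange_foot 0.79 [0.606  0.0091 0.2356]
side probe_orange_mid 0.57 [0.6274 0.0132 0.2853]
side probe_orange_foot 0.59 [0.5982 0.0097 0.229 ]
scene probe_orange_mid 0.87 [0.6311 0.0148 0.286 ]
scene probe_orange_foot 0.74 [0.5019 0.2966 0.0589]
```

View pics/s3.png

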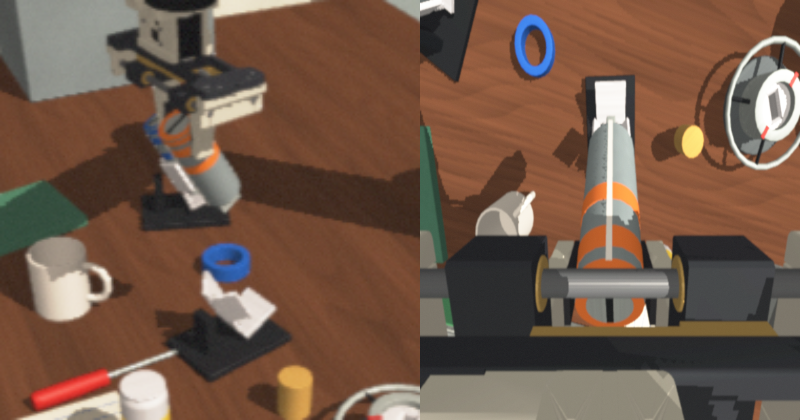

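The probe is out of the cradle and still leaning about 27° in the grip. I'll ease the squeeze in stages so that it swings upright about the jaw axis.

Call:
{"op": "send_rows", "data": {"motion": [{"travel": [0,0,0],"spin": 0},{"travel": [0,0,0],"spin": 0},{"travel": [0,0,0],"spin": 0}], "squeeze": 12}}

```text
time_s: 6.03
tcp_pos: [0.6508, 0.0191, 0.3085]
eef_rot: [180.0, 0.5, -167.0]
contact_force: [0.4, -0.4, -3.9]
gripper_width: 0.048
```

```bash
cat > tilt.py <<'E'
from fit import *
def tilt(cams=("wrist",)):
    s=r.get_state(); M=rot(s["eef_rot"]); g=s["tcp_pos"]-.019*M[:,2]
    for n in cams:
        c,f=K(n); im,d=r.capture(n); P,u,v=cloud(n,d,c,f); q=[r.pinpoint(n,t)[:1] for t in ["probe_orange_mid","probe_orange_foot"]]
        q=[c2w(c,x[0]["at"]) for x in q if x]
        if len(q)<2: print(n,"no pin"); continue
        m,ft=q; a=(m-ft); print(n,"pin mid",m.round(4),"foot",ft.round(4),"len",np.linalg.norm(a).round(4)); a/=np.linalg.norm(a)
        P=P[np.linalg.norm(P-m,axis=1)<.08]
        for it in range(8):
            k=(P-m)@a; rad=np.linalg.norm(P-m-np.outer(k,a),axis=1); Q=P[(k>-.055)&(k<.03)&(abs(rad-.024)<.006)]
            def res(x):
                aa=np.array([x[2],x[3],1.]);aa/=np.linalg.norm(aa);p=Q-np.array([x[0],x[1],m[2]]);return np.linalg.norm(p-np.outer(p@aa,aa),axis=1)-.024
            S=least_squares(res,[m[0],m[1],a[0]/a[2],a[1]/a[2]],loss='soft_l1',f_scale=.001).x
            m=np.array([S[0],S[1],m[2]]);a=np.array([S[2],S[3],1.]);a/=np.linalg.norm(a)
        yx=M[:,0]; k=(g-m)[2]/a[2]
        print(n,len(Q),"tilt",np.degrees(np.arccos(a[2])).round(1),"lean along tool -x",np.degrees(np.arctan2(-a@M[:,0],-a@M[:,2])).round(1),"along y",np.degrees(np.arctan2(a@M[:,1],-a@M[:,2])).round(1),"mid",m.round(4),"grasp axial",round(k,4),"off",((m+k*a-g)@M).round(4))
E
python3 -c "
from tilt import *
to([.60,.0177,.30],-167)
tilt()
"
```

```text
t 6.03 tcp [0.6508 0.0191 0.3085] [ 180.     0.5 -167. ] F [ 0.4 -0.4 -3.9] M [-0.07  0.01  0.06] w 0.048 j [ 19.  16.   5.   0. -78. -96.] 
 tool delta [0.0498 0.0101 0.0081] 0.0
wrist pin mid [0.5023 0.2965 0.0016] foot [0.6041 0.0105 0.2297] len 0.3797
wrist 896 tilt 67.1 lean along tool -x 52.2 along y -63.7 mid [0.4692 0.2826 0.0016] grasp axial 0.8384 off [-0.2949 -0.3556  0.0024]
```

```bash
cat > tilt.py <<'E'
from fit import *
def tilt(cams=("wrist",),L=.045,t0=None):
    s=r.get_state(); M=rot(s["eef_rot"]); g=s["tcp_pos"]-.019*M[:,2]
    A=lambda t,b:(lambda v:v/np.linalg.norm(v))(-M[:,2]-np.tan(t)*M[:,0]+np.tan(b)*M[:,1])
    for n in cams:
        c,f=K(n); im,d=r.capture(n); P,u,v=cloud(n,d,c,f); P=P[np.linalg.norm(P-g,axis=1)<.15]
        def sel(t,b,ox,oy,w):
            a=A(t,b);p=P-g-ox*M[:,0]-oy*M[:,1];k=p@a;e=np.linalg.norm(p-np.outer(k,a),axis=1)-.024
            return P[(k>-L-.055)&(k<-.022)&(abs(e)<w)]
        best=max(np.radians(np.arange(-15,40,1)),key=lambda t:len(sel(t,0,0,0,.004)))
        x=np.array([best,0,0,0])
        for w in [.007,.006,.005,.004,.004]:
            Q=sel(*x,w)
            def res(x):
                a=A(x[0],x[1]);p=Q-g-x[2]*M[:,0]-x[3]*M[:,1];return np.linalg.norm(p-np.outer(p@a,a),axis=1)-.024
            x=least_squares(res,x,loss='soft_l1',f_scale=.001).x
        a=A(x[0],x[1]);ks=(Q-g)@a
        print(n,len(Q),"lean -x",np.degrees(x[0]).round(1),"y",np.degrees(x[1]).round(1),"axis at grasp, tool xy",x[2:].round(4),"k",ks.min().round(4),ks.max().round(4),"a",a.round(3))
    return x
E
python3 -c "
from tilt import *
tilt(('wrist','side'))
"
```

```text
wrist 6432 lean -x 29.7 y -0.5 axis at grasp, tool xy [-0.0051  0.    ] k -0.0974 -0.0195 a [0.478 0.101 0.873]
side 432 lean -x 29.8 y -0.2 axis at grasp, tool xy [-0.002   0.0012] k -0.0988 -0.0215 a [0.477 0.106 0.872]
```

Call:
{"op": "send_rows", "data": {"motion": [{"travel": [0,0,0],"spin": 0},{"travel": [0,0,0],"spin": 0}], "squeeze": 7}}

```text
time_s: 6.45
tcp_pos: [0.6508, 0.019, 0.3088]
eef_rot: [180.0, 0.5, -167.0]
contact_force: [-0.1, 0.3, -3.1]
gripper_width: 0.0478
```

```bash
python3 -c "
from tilt import *
to([.60,.0177,.30],-167)
tilt()
"
```

```text
t 6.45 tcp [0.6508 0.019  0.3088] [ 180.     0.5 -167. ] F [-0.1  0.3 -3.1] M [-0.05 -0.06  0.02] w 0.0478 j [ 19.  16.   5.   0. -78. -96.] 
 tool delta [0.0499 0.0101 0.0083] 0.0
wrist 6071 lean -x 27.9 y -0.2 axis at grasp, tool xy [-0.005   0.0001] k -0.0977 -0.0197 a [0.449 0.1   0.888]
```

Call:
{"op": "send_rows", "data": {"motion": [{"travel": [0,0,0],"spin": 0},{"travel": [0,0,0],"spin": 0},{"travel": [0,0,0],"spin": 0}], "squeeze": 5}}

```text
time_s: 6.75
tcp_pos: [0.6507, 0.019, 0.3088]
eef_rot: [180.0, 0.5, -167.0]
contact_force: [0.8, 0.4, -2.7]
gripper_width: 0.0479
```

```bash
python3 -c "
from tilt import *
to([.60,.0177,.30],-167)
tilt()
"
```

```text
t 6.75 tcp [0.6507 0.019  0.3088] [ 180.     0.5 -167. ] F [ 0.8  0.4 -2.7] M [ 0.02 -0.03 -0.04] w 0.0479 j [ 19.  16.   5.   0. -78. -96.] 
 tool delta [0.0498 0.0101 0.0083] 0.0
wrist 4279 lean -x 17.5 y -0.0 axis at grasp, tool xy [-0.0044  0.0001] k -0.0986 -0.0207 a [0.285 0.065 0.956]
```

Call:
{"op": "send_rows", "data": {"motion": [{"travel": [0,0,0],"spin": 0},{"travel": [0,0,0],"spin": 0},{"travel": [0,0,0],"spin": 0}], "squeeze": 4.5}}

```text
time_s: 7.05
tcp_pos: [0.6507, 0.019, 0.3088]
eef_rot: [180.0, 0.5, -167.0]
contact_force: [0.2, -0.0, -3.2]
gripper_width: 0.0482
```

```bash
python3 -c "
from tilt import *
tilt(L=.055)
"
```

```text
wrist 4315 lean -x 16.5 y 0.0 axis at grasp, tool xy [-0.0044  0.0001] k -0.106 -0.0208 a [0.268 0.062 0.961]
```

Call:
{"op": "send_rows", "data": {"motion": [{"travel": [0,0,0],"spin": 0},{"travel": [0,0,0],"spin": 0}], "squeeze": 3.5}}

```text
time_s: 7.27
tcp_pos: [0.6507, 0.019, 0.3088]
eef_rot: [180.0, 0.5, -167.0]
contact_force: [0.6, 0.6, -2.5]
gripper_width: 0.0486
```

```bash
python3 -c "
from tilt import *
tilt(L=.055)
"
```

```text
wrist 3619 lean -x 12.0 y -0.0 axis at grasp, tool xy [-0.0041  0.0001] k -0.1075 -0.0211 a [0.194 0.044 0.98 ]
```

Call:
{"op": "send_rows", "data": {"motion": [{"travel": [0,0,0],"spin": 0},{"travel": [0,0,0],"spin": 0}], "squeeze": 3}}

```text
time_s: 7.48
tcp_pos: [0.6507, 0.019, 0.3088]
eef_rot: [180.0, 0.5, -167.0]
contact_force: [-0.4, -0.7, -3.1]
gripper_width: 0.0482
```

```bash
python3 -c "
from tilt import *
tilt(L=.055)
"
```

```text
wrist 2727 lean -x 5.8 y 0.0 axis at grasp, tool xy [-0.0038  0.0001] k -0.1095 -0.0217 a [0.089 0.02  0.996]
```

Call:
{"op": "send_rows", "data": {"motion": [{"travel": [0,0,0],"spin": 0},{"travel": [0,0,0],"spin": 0}]}}

```text
time_s: 7.7
tcp_pos: [0.6506, 0.019, 0.3087]
eef_rot: [180.0, 0.5, -167.0]
contact_force: [0.5, -1.4, -3.4]
gripper_width: 0.0479
```

```bash
python3 -c "
from tilt import *
tilt(L=.065)
tilt(('side',),L=.065)
"
```

```text
wrist 2729 lean -x 5.8 y 0.0 axis at grasp, tool xy [-0.0038  0.0001] k -0.1084 -0.0216 a [0.09  0.02  0.996]
side 572 lean -x 6.2 y 0.3 axis at grasp, tool xy [-0.0011  0.0015] k -0.1097 -0.022 a [0.096 0.027 0.995]
```

The lean is down from 29° to 6°, and pressing the foot flat can take out the rest. I'll firm the grip and move towards the steel stand.

Call:
{"op": "send_rows", "data": {"motion": [{"travel": [0,0,0],"spin": 0},{"travel": [0.003,0.012,0],"spin": 0},{"travel": [0.008,0.025,0],"spin": 0},{"travel": [0.008,0.033,0],"spin": 0},{"travel": [0.008,0.033,0],"spin": 0}], "squeeze": 20}}

```text
time_s: 8.22
tcp_pos: [0.6015, 0.1114, 0.3071]
eef_rot: [-179.9, 0.4, -167.5]
contact_force: [0.3, 1.1, -2.5]
gripper_width: 0.0474
```

Call:
{"op": "send_rows", "data": {"motion": [{"travel": [0.008,0.033,0],"spin": -7},{"travel": [0.005,0.03,0],"spin": -7},{"travel": [0.005,0.02,0],"spin": -7},{"travel": [0,0,0],"spin": -5},{"travel": [0,0,0],"spin": 0}]}}

```text
time_s: 8.63
tcp_pos: [0.5517, 0.1942, 0.3074]
eef_rot: [-179.8, 0.5, -140.2]
contact_force: [0.3, -0.2, -3.0]
gripper_width: 0.0476
```

```bash
cat > stand.py <<'E'
from fit import *
def stand(n,c0=(.5035,.295)):
    c,f=K(n); im,d=r.capture(n); P,u,v=cloud(n,d,c,f)
    q=np.hypot(P[:,0]-c0[0],P[:,1]-c0[1]); k=(q<.05)&(q>.02)&(abs(P[:,2]-.07)<.005)&(P[:,2]>.0655)
    Q=P[k]; 
    if len(Q)<30: print(n,"few"); return
    # ring centre: maximise points in annulus 28..42 (soft) 
    def cost(x):
        rr=np.hypot(Q[:,0]-x[0],Q[:,1]-x[1]); return np.maximum(0,.028-rr)+np.maximum(0,rr-.042)
    best=min(((np.sum(cost((c0[0]+i*5e-4,c0[1]+j*5e-4))),i,j) for i in range(-20,21) for j in range(-20,21)))
    m=best[0]+1e-3; L=[(i,j) for i in range(-20,21) for j in range(-20,21) if np.sum(cost((c0[0]+i*5e-4,c0[1]+j*5e-4)))<m]
    x=np.array(c0)+np.mean(L,0)*5e-4
    print(n,"ring",len(Q),"z",np.median(Q[:,2]).round(4),"centre",x.round(4),"spread",np.std(L,0)*5e-4)
    for t in ["slot","stand"]:
        for p in r.pinpoint(n,t)[:2]: print("  ",t,p["conf"],c2w(c,p["at"]).round(4))
    g=np.linspace(-.045,.045,181); X,Y=np.meshgrid(g,g); W=np.array([*x,.06])+np.stack([X,-Y,0*X],-1)
    q=(W-np.array(c["origin"]))@rot(c["orientation"]); mp=np.float32(q[...,:2]/q[...,2:]*f+[c["cx"],c["cy"]])
    J=cv2.remap(im,mp,None,cv2.INTER_CUBIC); return im,J
E
python3 - <<'E'
from stand import *
from tilt import *
to([.503,.295,.30],-140)
tilt(L=.065)
o=[stand(n) for n in ["wrist","side","scene"]]
h=[cv2.resize(o[0][0],(540,405))]+[np.vstack([cv2.resize(x[1],(202,202)) for x in o[:2] if x])]
h[1]=cv2.resize(h[1],(202,405)); cv2.imwrite("pics/st.png",np.hstack(h))
E
```

```text
t 8.63 tcp [0.5517 0.1942 0.3074] [-179.8    0.5 -140.2] F [ 0.3 -0.2 -3. ] M [-0.01  0.08 -0.02] w 0.0476 j [ 39.   9.  -4.   0. -76. -89.] 
 tool delta [-0.0271  0.1086  0.0074] -0.2
wrist 2757 lean -x 5.9 y -0.0 axis at grasp, tool xy [-0.0037 -0.0004] k -0.1081 -0.0216 a [0.071 0.063 0.995]
wrist ring 1870 z 0.0697 centre [0.5047 0.2928] spread [0.00025 0.00025]
   slot 0.94 [0.5017 0.2952 0.0547]
   slot 0.54 [0.4503 0.499  0.06  ]
   stand 0.69 [5.023e-01 2.941e-01 3.000e-04]
   stand 0.65 [0.4489 0.5023 0.0007]
side ring 415 z 0.0693 centre [0.5017 0.2948] spread [0.0002357 0.0002357]
   slot 0.86 [0.4466 0.4948 0.0636]
   slot 0.56 [0.504  0.2934 0.0578]
   stand 0.76 [0.5037 0.2982 0.0023]
   stand 0.59 [ 0.4476  0.4986 -0.0041]
scene ring 316 z 0.0687 centre [0.505  0.2928] spread [0.      0.00025]
   slot 0.62 [0.5044 0.2973 0.0579]
   slot 0.55 [0.4489 0.4963 0.0573]
   stand 0.76 [0.4508 0.4966 0.    ]
   stand 0.73 [ 0.4993  0.2948 -0.0008]
```

View pics/st.png

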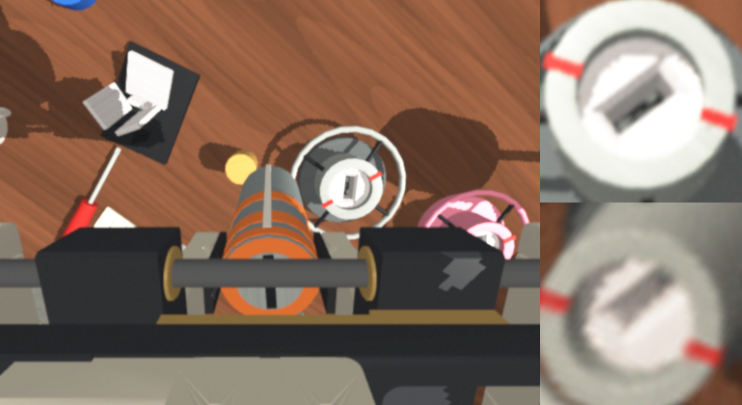

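The wrist view puts the collar at (350,185), with the slot nearly parallel to the probe's bar: slot ≈38°, key ≈40°. The red marks are at −20°. I'll move over the stand.

Call:
{"op": "send_rows", "data": {"motion": [{"travel": [-0.008,0.025,0],"spin": 0},{"travel": [-0.009,0.028,0.01],"spin": 0},{"travel": [-0.009,0.028,0.02],"spin": 0},{"travel": [-0.008,0.025,0.02],"spin": 0},{"travel": [0,0,0.02],"spin": 0}]}}

```text
time_s: 9.55
tcp_pos: [0.5161, 0.2985, 0.2406]
eef_rot: [-179.8, 1.1, -141.2]
contact_force: [0.6, 0.6, -3.4]
gripper_width: 0.0473
```

Run:
```python
from tilt import *
to([.5094,.2974,.19],-140)
```

```text
t 9.55 tcp [0.5161 0.2985 0.2406] [-179.8    1.1 -141.2] F [ 0.6  0.6 -3.4] M [-0.08 -0.06 -0.05] w 0.0473 j [  49.   12.  -10.    0.  -67. -100.] 
 tool delta [0.0068 0.0035 0.0504] -1.2
```

Call:
{"op": "send_rows", "data": {"motion": [{"travel": [0.004,0.002,0.012],"spin": -0.6},{"travel": [0.003,0.0015,0.015],"spin": -0.6},{"travel": [0,0,0.015],"spin": 0},{"travel": [0,0,0.008],"spin": 0}]}}

```text
time_s: 9.88
tcp_pos: [0.5074, 0.2981, 0.1848]
eef_rot: [-179.8, 0.8, -139.9]
contact_force: [0.3, -0.1, -3.0]
gripper_width: 0.0478
```

Run:
```python
from tilt import *
from stand import stand
to([.5094,.2974,.18],-140)
tilt(L=.065)
o=stand("wrist"); cv2.imwrite("pics/w5.png",o[0])
x,_=r.capture("side"); cv2.imwrite("pics/w5.png",np.hstack([cv2.resize(o[0],(440,400)),cv2.resize(x[150:330,260:440],(360,400))]))
```

```text
t 9.88 tcp [0.5074 0.2981 0.1848] [-179.8    0.8 -139.9] F [ 0.3 -0.1 -3. ] M [-0.1   0.1  -0.04] w 0.0478 j [  50.   14.  -15.    0.  -61. -100.] 
 tool delta [-0.001  -0.0018  0.0048] 0.1
wrist 2754 lean -x 6.0 y 0.0 axis at grasp, tool xy [-0.0037 -0.0003] k -0.109 -0.0216 a [0.065 0.061 0.996]
wrist ring 2641 z 0.0698 centre [0.5045 0.2935] spread [0. 0.]
```

View pics/w5.png

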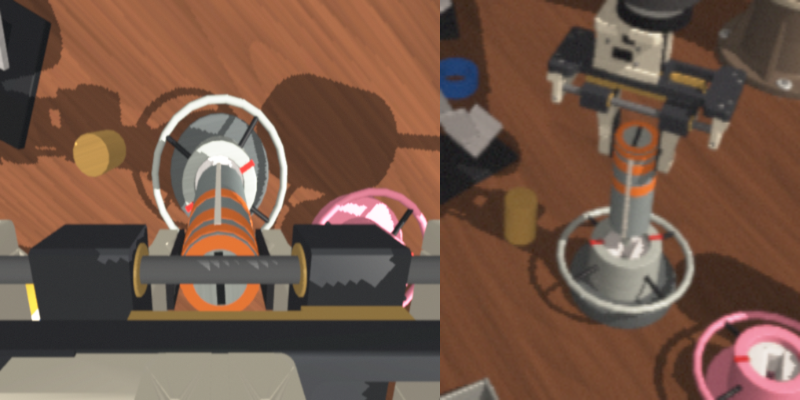

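Call:
{"op": "send_rows", "data": {"motion": [{"travel": [-0.003,-0.001,0.004],"spin": 0},{"travel": [0,0,0.005],"spin": 0},{"travel": [0,0,0.004],"spin": 0}], "squeeze": 15}}

```text
time_s: 10.38
tcp_pos: [0.5142, 0.3014, 0.1778]
eef_rot: [-179.8, 1.4, -139.9]
contact_force: [0.5, -0.0, -3.9]
gripper_width: 0.0476
```

Run:
```python
from tilt import *
to([.5103,.2984,.1725],-140)
```

```text
t 10.38 tcp [0.5142 0.3014 0.1778] [-179.8    1.4 -139.9] F [ 0.5 -0.  -3.9] M [-0.07  0.12 -0.  ] w 0.0476 j [  49.   14.  -15.    1.  -59. -100.] 
 tool delta [0.0051 0.0002 0.0052] 0.1
```

Call:
{"op": "send_rows", "data": {"motion": [{"travel": [0.005,0,0.005],"spin": 0},{"travel": [0.001,0,0.005],"spin": 0}]}}

```text
time_s: 10.55
tcp_pos: [0.5103, 0.298, 0.1676]
eef_rot: [-179.8, 1.5, -140.0]
contact_force: [-1.2, 2.4, -1.3]
gripper_width: 0.0479
```

Run:
```python
from tilt import *
to([.5103,.2984,.1725],-140)
```

```text
t 10.55 tcp [0.5103 0.298  0.1676] [-179.8    1.5 -140. ] F [-1.2  2.4 -1.3] M [ 0.83  1.06 -0.01] w 0.0479 j [  50.   14.  -17.    1.  -58. -100.] 
 tool delta [-0.0004  0.0003 -0.0049] 0.0
```

Call:
{"op": "send_rows", "data": {"motion": [{"travel": [0.001,0,0.005],"spin": 0},{"travel": [0.001,0,0.005],"spin": 0}], "squeeze": 10}}

```text
time_s: 10.72
tcp_pos: [0.5088, 0.2973, 0.157]
eef_rot: [-179.8, 1.6, -140.0]
contact_force: [-0.8, 0.8, -2.0]
gripper_width: 0.0476
```

Run:
```python
from tilt import *
to([.5045,.2935,.1485],-140)
tilt(L=.065)
```

```text
t 10.72 tcp [0.5088 0.2973 0.157 ] [-179.8    1.6 -140. ] F [-0.8  0.8 -2. ] M [ 0.49  0.37 -0.09] w 0.0476 j [  50.   15.  -18.    1.  -56. -100.] 
 tool delta [ 0.006  -0.0001  0.0083] 0.0
wrist 3397 lean -x 6.1 y -0.1 axis at grasp, tool xy [-0.0039 -0.0003] k -0.1194 -0.0216 a [0.059 0.052 0.997]
```

The key is going into the slot, about 15 mm deep with low forces. I'll shift along tool +x to upright it while lowering.

Call:
{"op": "send_rows", "data": {"motion": [{"travel": [0.003,0,0.002],"spin": 0},{"travel": [0.003,0,0.003],"spin": 0},{"travel": [0.002,0,0.003],"spin": 0}], "squeeze": 6}}

```text
time_s: 11.02
tcp_pos: [0.5034, 0.2924, 0.1486]
eef_rot: [-179.8, 1.7, -139.9]
contact_force: [-2.2, 0.1, 8.6]
gripper_width: 0.0478
```

Run:
```python
from tilt import *
to([.5045,.2935,.1485],-140)
tilt(L=.045)
```

```text
t 11.02 tcp [0.5034 0.2924 0.1486] [-179.8    1.7 -139.9] F [-2.2  0.1  8.6] M [ 0.33  0.77 -0.04] w 0.0478 j [  50.   14.  -19.    1.  -55. -100.] 
 tool delta [-0.0016  0.0002  0.0002] 0.1
wrist 2159 lean -x 2.4 y -0.2 axis at grasp, tool xy [-0.003  -0.0002] k -0.0998 -0.0218 a [0.008 0.008 1.   ]
```

Call:
{"op": "send_rows", "data": {"motion": [{"travel": [0,0,0.002],"spin": 0},{"travel": [0,0,0.001],"spin": 0}], "squeeze": 12}}

```text
time_s: 11.23
tcp_pos: [0.5041, 0.2928, 0.1484]
eef_rot: [-179.7, 2.0, -139.8]
contact_force: [-3.1, -1.1, 2.1]
gripper_width: 0.0475
```

Run:
```python
from tilt import *
to([.5045,.2935,.1485],-140)
x=tilt(L=.045)
for n in ["wrist","side","scene"]:
    c,f=K(n); im,d=r.capture(n); P,u,v=cloud(n,d,c,f)
    rr=np.hypot(P[:,0]-.5045,P[:,1]-.2935); k=(rr<.016)&(abs(P[:,2]-.185)<.02); print(n,"top",k.sum(),np.percentile(P[k,2],[10,50,90]).round(4) if k.sum() else "")
    for t in ["probe_orange_foot","probe_orange_mid","slot"]:
        for q in r.pinpoint(n,t)[:1]: print("  ",t,round(q['conf'],2),c2w(c,q['at']).round(4))
```

```text
t 11.23 tcp [0.5041 0.2928 0.1484] [-179.7    2.  -139.8] F [-3.1 -1.1  2.1] M [ 0.1   1.29 -0.03] w 0.0475 j [  50.   14.  -19.    1.  -54. -100.] 
 tool delta [-0.0008  0.0002 -0.0001] 0.2
wrist 2326 lean -x 3.1 y 0.5 axis at grasp, tool xy [-0.0031  0.0003] k -0.0999 -0.0216 a [0.006 0.024 1.   ]
wrist top 1553 [0.18   0.1807 0.1816]
side top 100 [0.1791 0.1806 0.1818]
   probe_orange_foot 0.78 [0.4987 0.2952 0.056 ]
   probe_orange_mid 0.56 [0.5045 0.2947 0.1235]
   slot 0.79 [0.4445 0.4991 0.0611]
scene top 0 
   probe_orange_foot 0.5 [ 0.5778  0.0032 -0.0008]
   probe_orange_mid 0.69 [0.5037 0.2936 0.12  ]
   slot 0.73 [0.4489 0.4978 0.0575]
```

The top face reads 0.1806 m against the expected 0.180, and the tilt is about 1°, so the probe is home. Now I'll turn clockwise.

Call:
{"op": "send_rows", "data": {"motion": [{"travel": [0,0,0],"spin": 3},{"travel": [0,0,0],"spin": 5},{"travel": [0,0,0],"spin": 5},{"travel": [0,0,0],"spin": 5}], "squeeze": 25}}

```text
time_s: 12.22
tcp_pos: [0.5033, 0.2914, 0.1483]
eef_rot: [179.7, 1.9, -158.3]
contact_force: [-0.3, 0.1, -0.5]
gripper_width: 0.0474
```

```bash
cat > chk.py <<'E'
from tilt import *
def chk():
    s=r.get_state();M=rot(s["eef_rot"]); c=np.array([.504,.293]); p=c+.002*M[:2,0]; to([p[0],p[1],.1485])
    tilt(L=.045)
    c,f=K("wrist"); im,d=r.capture("wrist"); P,u,v=cloud("wrist",d,c,f)
    rr=np.hypot(P[:,0]-.5045,P[:,1]-.2935); k=(rr<.016)&(abs(P[:,2]-.185)<.02); print("top",k.sum(),np.percentile(P[k,2],[10,50,90]).round(4) if k.sum() else "")
    return im
E
python3 -c "
from chk import *
chk()"
```

```text
t 12.22 tcp [0.5033 0.2914 0.1483] [ 179.7    1.9 -158.3] F [-0.3  0.1 -0.5] M [ 0.02 -0.1   0.2 ] w 0.0474 j [  50.   14.  -19.    1.  -54. -119.] 
 tool delta [ 0.0007  0.0012 -0.0002] 
wrist 2385 lean -x 3.0 y 2.7 axis at grasp, tool xy [-0.0035  0.002 ] k -0.0997 -0.0216 a [0.002 0.046 0.999]
top 1571 [0.1801 0.1809 0.1816]
```

Call:
{"op": "send_rows", "data": {"motion": [{"travel": [0,0.001,0],"spin": 5},{"travel": [0,0,0],"spin": 5},{"travel": [0,0,0],"spin": 5},{"travel": [0,0,0],"spin": 5}]}}

```text
time_s: 12.65
tcp_pos: [0.503, 0.2908, 0.1484]
eef_rot: [179.2, 1.7, -177.9]
contact_force: [-0.6, -0.1, 0.2]
gripper_width: 0.0476
```

```bash
python3 -c "
from chk import *
chk()"
```

```text
t 12.65 tcp [0.503  0.2908 0.1484] [ 179.2    1.7 -177.9] F [-0.6 -0.1  0.2] M [-0.02  0.27  0.21] w 0.0476 j [  50.   14.  -20.    1.  -54. -138.] 
 tool delta [ 0.0009  0.0022 -0.0001] 
wrist 2378 lean -x 3.0 y 3.0 axis at grasp, tool xy [-0.0034  0.0025] k -0.0996 -0.0216 a [0.02  0.04  0.999]
top 1578 [0.1802 0.1809 0.1817]
```

Call:
{"op": "send_rows", "data": {"motion": [{"travel": [0,0,0],"spin": 5},{"travel": [0,0,0],"spin": 5},{"travel": [0,0,0],"spin": 5},{"travel": [0,0,0],"spin": 5}]}}

```text
time_s: 13.08
tcp_pos: [0.5028, 0.2902, 0.1486]
eef_rot: [178.8, 1.4, 163.0]
contact_force: [-1.1, 0.5, 0.1]
gripper_width: 0.0478
```

```bash
python3 -c "
from chk import *
chk()"
```

```text
t 13.08 tcp [0.5028 0.2902 0.1486] [178.8   1.4 163. ] F [-1.1  0.5  0.1] M [-0.18  0.42  0.28] w 0.0478 j [  50.   14.  -20.    1.  -54. -157.] 
 tool delta [0.0017 0.0031 0.0001] 
wrist 2382 lean -x 2.9 y 2.9 axis at grasp, tool xy [-0.0033  0.0026] k -0.0996 -0.0216 a [0.034 0.02  0.999]
top 1571 [0.1804 0.1811 0.1819]
```

Call:
{"op": "send_rows", "data": {"motion": [{"travel": [0,0,0],"spin": 4},{"travel": [0,0,0],"spin": 3}], "squeeze": 35}}

```text
time_s: 13.35
tcp_pos: [0.5027, 0.2898, 0.1487]
eef_rot: [178.7, 1.3, 156.7]
contact_force: [-0.4, -0.1, 0.4]
gripper_width: 0.0471
```

```bash
python3 -c "
from chk import *
chk()"
```

```text
t 13.35 tcp [0.5027 0.2898 0.1487] [178.7   1.3 156.7] F [-0.4 -0.1  0.4] M [-0.12  0.29  0.25] w 0.0471 j [  50.   14.  -20.    1.  -54. -164.] 
 tool delta [0.0021 0.0035 0.0002] 
wrist 2373 lean -x 3.0 y 2.7 axis at grasp, tool xy [-0.0031  0.0025] k -0.0997 -0.0217 a [0.036 0.009 0.999]
top 1561 [0.1805 0.1813 0.182 ]
```

Call:
{"op": "send_rows", "data": {"motion": [{"travel": [0,0,0],"spin": 3},{"travel": [0,0,0],"spin": 1}]}}

```text
time_s: 13.62
tcp_pos: [0.5026, 0.2897, 0.1487]
eef_rot: [178.6, 1.2, 153.4]
contact_force: [0.1, 0.7, 0.2]
gripper_width: 0.0474
```

Run:
```python
from chk import *
im=chk(); s,_=r.capture("side"); c,f=K("side")
def rect(I,c,f,cen,h,z):
    g=np.linspace(-h,h,241); X,Y=np.meshgrid(g,g); W=np.array([*cen,z])+np.stack([X,-Y,0*X],-1)
    q=(W-np.array(c["origin"]))@rot(c["orientation"]); mp=np.float32(q[...,:2]/q[...,2:]*f+[c["cx"],c["cy"]]); return cv2.remap(I,mp,None,cv2.INTER_CUBIC)
cw,fw=K("wrist")
a=rect(im,cw,fw,(.5045,.2935),.03,.18); b=rect(s,c,f,(.504,.294),.06,.07); d=rect(im,cw,fw,(.5045,.2935),.06,.07)
cv2.imwrite("pics/lock.png",np.hstack([a,b,d]))
```

```text
t 13.62 tcp [0.5026 0.2897 0.1487] [178.6   1.2 153.4] F [0.1 0.7 0.2] M [-0.07  0.4   0.21] w 0.0474 j [  50.   14.  -20.    1.  -54. -167.] 
 tool delta [0.0022 0.0036 0.0002] 
wrist 2383 lean -x 2.9 y 2.8 axis at grasp, tool xy [-0.0031  0.0027] k -0.0996 -0.0216 a [0.038 0.008 0.999]
top 1541 [0.1805 0.1813 0.1821]
```

View pics/lock.png

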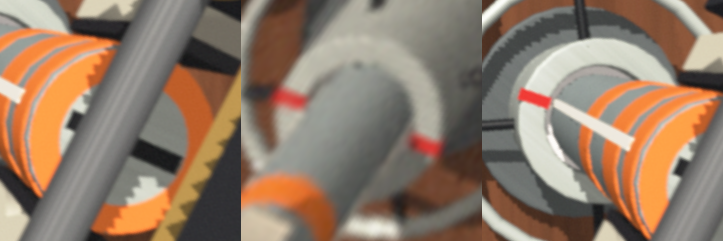

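```bash
cat > bar.py <<'E'
from fit import *
def rect(I,c,f,cen,h,z):
    g=np.linspace(-h,h,241); X,Y=np.meshgrid(g,g); W=np.array([*cen,z])+np.stack([X,Y,0*X],-1)
    q=(W-np.array(c["origin"]))@rot(c["orientation"]); mp=np.float32(q[...,:2]/q[...,2:]*f+[c["cx"],c["cy"]]); return cv2.remap(I,mp,None,cv2.INTER_CUBIC),X,Y
def ang(mk,X,Y):
    p=np.c_[X[mk],Y[mk]]; ev,V=np.linalg.eigh(np.cov(p.T)); v=V[:,1]; return (np.degrees(np.arctan2(v[1],v[0]))+90)%180-90,(np.sqrt(ev)*1e3).round(1),(p.mean(0)*1e3).round(1),len(p)
def bar(im=None):
    c,f=K("wrist"); im=r.capture("wrist")[0] if im is None else im
    J,X,Y=rect(im,c,f,(.506,.294),.02,.1805); 
    mk=((J.max(2)<45)&(np.hypot(X,Y)<.0175)).astype(np.uint8); n,l,st,_=cv2.connectedComponentsWithStats(mk); cv2.imwrite("pics/barm.png",mk*255)
    for i in range(1,n):
        if st[i,4]>150: print("bar part",ang(l==i,X,Y))
    for n,z in [("side",.07),("scene",.07)]:
        c,f=K(n); I=r.capture(n)[0]; J,X,Y=rect(I,c,f,(.504,.2935),.05,z); J=J.astype(int)
        mk=(J[...,2]>J[...,1]+60)&(J[...,2]>J[...,0]+60)&(J[...,1]<80)&(np.hypot(X,Y)>.027)&(np.hypot(X,Y)<.044)
        if mk.sum()>30: print(n,"marks",ang(mk,X,Y))
E
python3 -c "
from bar import *
bar()"
```

```text
bar part (np.float64(-22.907087351990384), array([1.2, 3.3]), array([ 7.1, -9.3]), 1647)
side marks (np.float64(-19.332447076849235), array([ 1.6, 35. ]), array([ 9.4, -4.6]), 773)
scene marks (np.float64(-26.531482365103813), array([ 6.3, 17.3]), array([-20.8,  16.9]), 533)
```

Call:
{"op": "send_rows", "data": {"motion": [{"travel": [0,0,0],"spin": 3},{"travel": [0,0,0],"spin": 0}], "squeeze": 50}}

```text
time_s: 14.08
tcp_pos: [0.5026, 0.2896, 0.1487]
eef_rot: [178.6, 1.1, 150.4]
contact_force: [-1.4, 0.9, 0.4]
gripper_width: 0.0468
```

```bash
python3 -c "
from chk import *
from bar import *
bar(chk())"
```

```text
t 14.08 tcp [0.5026 0.2896 0.1487] [178.6   1.1 150.4] F [-1.4  0.9  0.4] M [-0.16  0.58  0.55] w 0.0468 j [  50.   14.  -20.    1.  -55. -170.] 
 tool delta [0.0024 0.0036 0.0002] 
wrist 2380 lean -x 2.9 y 2.7 axis at grasp, tool xy [-0.003   0.0026] k -0.0997 -0.0216 a [0.038 0.004 0.999]
top 1565 [0.1806 0.1813 0.1821]
bar part (np.float64(-25.469076339238597), array([1.1, 3.3]), array([ 6.7, -9.8]), 1627)
side marks (np.float64(-19.24781291242431), array([ 1.6, 35.1]), array([ 9.2, -4.5]), 773)
scene marks (np.float64(-26.228629994487704), array([ 6.4, 16.5]), array([-21.5,  16.8]), 552)
```

The twisting moment rose from about 0.2 to 0.55 N m with a firm grip, and the bar lies along the red marks, so the stop is reached. Releasing.

Call:
{"op": "send_rows", "data": {"motion": [{"travel": [0,0,0],"spin": 0},{"travel": [0,0,0],"spin": 0}], "squeeze": 10}}

```text
time_s: 14.45
tcp_pos: [0.5028, 0.2899, 0.1488]
eef_rot: [178.5, 1.1, 150.6]
contact_force: [-0.1, -0.7, 0.1]
gripper_width: 0.0478
```

Call:
{"op": "send_rows", "data": {"motion": [{"travel": [0,0,0],"spin": 0},{"travel": [0,0,0],"spin": 0},{"travel": [0,0,0],"spin": 0},{"travel": [0,0,0],"spin": 0},{"travel": [0,0,0],"spin": 0}], "gripper": 1}}

```text
time_s: 14.87
tcp_pos: [0.5033, 0.2898, 0.1488]
eef_rot: [178.4, 1.1, 150.5]
contact_force: [-0.3, -0.5, 0.1]
gripper_width: 0.0758
```

```bash
python3 -c "
from chk import *
chk()"
```

```text
t 14.87 tcp [0.5033 0.2898 0.1488] [178.4   1.1 150.5] F [-0.3 -0.5  0.1] M [-0.1   0.05 -0.02] w 0.0758 j [  50.   14.  -20.    1.  -54. -170.] 
 tool delta [0.0029 0.0031 0.0003] 
wrist 2037 lean -x 1.4 y 3.9 axis at grasp, tool xy [0.0008 0.0049] k -0.0998 -0.0216 a [0.025 0.033 0.999]
top 1554 [0.1799 0.1807 0.1814]
```

Call:
{"op": "send_rows", "data": {"motion": [{"travel": [0,0.002,0],"spin": 0},{"travel": [0,0.001,0],"spin": 0},{"travel": [0,0,0],"spin": 0}]}}

```text
time_s: 15.22
tcp_pos: [0.5049, 0.2927, 0.1489]
eef_rot: [178.4, 1.1, 150.5]
contact_force: [0.2, 0.6, -0.1]
gripper_width: 0.0878
```

Call:
{"op": "send_rows", "data": {"motion": [{"travel": [0,0,-0.015],"spin": 0},{"travel": [0,0,-0.02],"spin": 0},{"travel": [0,0,-0.025],"spin": 0},{"travel": [0,0,-0.03],"spin": 0},{"travel": [0,0,-0.03],"spin": 0}]}}

```text
time_s: 15.63
tcp_pos: [0.498, 0.2885, 0.2647]
eef_rot: [179.3, 0.9, 150.5]
contact_force: [0.2, 1.1, 0.3]
gripper_width: 0.0873
```

Call:
{"op": "send_rows", "data": {"motion": [{"travel": [0.02,0,-0.03],"spin": 0},{"travel": [0.03,0,-0.02],"spin": 0},{"travel": [0.03,0,0],"spin": 0},{"travel": [0,0,0],"spin": 0}]}}

```text
time_s: 15.97
tcp_pos: [0.4428, 0.3189, 0.3232]
eef_rot: [178.6, -0.4, 152.2]
contact_force: [0.2, 0.6, -1.3]
gripper_width: 0.0878
```

```bash
cat > fin.py <<'E'
from fit import *
s=r.get_state(); print(s["time_s"],s["tcp_pos"].round(3),s["contact_force"].round(1))
W=[]
for n in ["wrist","side","scene"]:
    c,f=K(n); im,d=r.capture(n); P,u,v=cloud(n,d,c,f); W.append(im)
    rr=np.hypot(P[:,0]-.5045,P[:,1]-.2935); k=(rr<.016)&(abs(P[:,2]-.185)<.02)
    if k.sum(): print(n,"top",k.sum(),np.percentile(P[k,2],[10,50,90]).round(4))
    x=np.array([.5045,.2935,0,0])
    for w in [.008,.006,.005,.004]:
        def res(x,Q): 
            a=np.array([x[2],x[3],1]);a/=np.linalg.norm(a);p=Q-np.array([x[0],x[1],.12]);return np.linalg.norm(p-np.outer(p@a,a),axis=1)-.024
        Q=P[(P[:,2]>.085)&(P[:,2]<.172)]; Q=Q[abs(res(x,Q))<w]; x=least_squares(res,x,args=(Q,),loss='soft_l1',f_scale=.001).x
    print(n,len(Q),"mid",x[:2].round(4),"tilt deg",np.degrees(x[2:]).round(2))
    for t in ["probe_orange_foot","probe_blue_mid","tape_roll","calibrator","spray_can","mug","screwdriver"]:
        for q in r.pinpoint(n,t)[:1]: print("  ",t,round(q['conf'],2),c2w(c,q['at']).round(3))
cv2.imwrite("pics/fin.png",np.hstack([cv2.resize(W[0],(400,300)),cv2.resize(W[1],(400,300))]))
E
python3 -c "
import fin
from bar import *
bar()"
```

```text
15.9667 [0.443 0.319 0.323] [ 0.2  0.6 -1.3]
wrist top 614 [0.1798 0.1807 0.1816]
wrist 813 mid [0.5036 0.2925] tilt deg [-0.34  0.22]
   probe_orange_foot 0.96 [0.504 0.295 0.059]
   calibrator 0.68 [0.577 0.16  0.007]
side top 104 [0.1788 0.1805 0.182 ]
side 613 mid [0.5003 0.2932] tilt deg [0.26 0.25]
   probe_orange_foot 0.65 [0.499 0.295 0.054]
   probe_blue_mid 0.64 [ 0.534 -0.343  0.113]
   tape_roll 0.57 [ 0.527 -0.158  0.002]
   calibrator 0.9 [ 0.576  0.161 -0.004]
   spray_can 0.83 [ 0.776  0.175 -0.   ]
   mug 0.64 [ 0.776 -0.176 -0.001]
   screwdriver 0.62 [ 0.77   0.018 -0.002]
scene top 95 [0.1783 0.18   0.1816]
scene 457 mid [0.5026 0.2938] tilt deg [ 0.29 -0.27]
   probe_orange_foot 0.87 [0.502 0.297 0.057]
   probe_blue_mid 0.59 [ 0.532 -0.339  0.116]
   tape_roll 0.56 [ 0.532 -0.159  0.   ]
   calibrator 0.9 [0.577 0.163 0.001]
   spray_can 0.71 [ 0.772  0.17  -0.003]
   mug 0.65 [ 0.775 -0.173  0.001]
   screwdriver 0.76 [ 0.771  0.015 -0.   ]
bar part (np.float64(-23.119295386590892), array([0.3, 6.8]), array([-3.2, -0.8]), 757)
side marks (np.float64(-19.099402907692394), array([ 3.4, 34.7]), array([10.1, -5.1]), 783)
scene marks (np.float64(-24.88317627199936), array([ 5. , 13.9]), array([-24.9,  19.8]), 709)
```

View pics/fin.png

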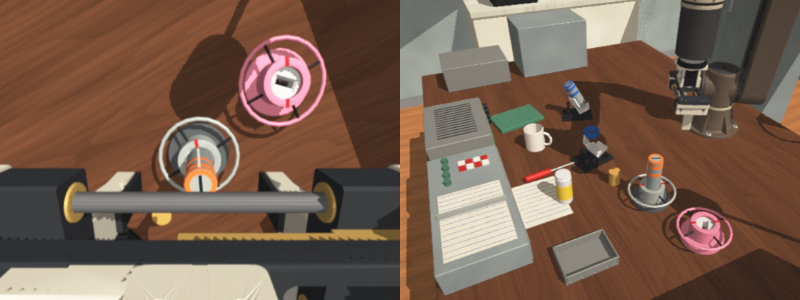

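The probe stands upright (tilt about 0.4°, top at 0.180 m), its stripe meets the red mark, and nothing touches it. Handing in.

```bash
python3 -c "
from plant import r
print(r.close_job())"
```

```text
the job is handed in; nothing more can be done
None
```

I lifted the orange probe out of its cradle and stood it upright in the steel stand's collar, with the key fully home in the slot. I then turned it clockwise to the stop and let go. The job is handed in at about 16 s of the 64 s; the system gives no verdict.

**How it went:** the tool only points down, so the probe came out still leaning about 28° in the fingers. I eased the grip so it swung to about 6°, and shifting sideways while lowering the key took out the rest.

**Last checks:**
- **Seating:** the top face is at 0.180–0.181 m (0.180 expected) and the tilt is about 0.4°. It was still within about 0.4° after release.
- **Stop:** the twisting moment rose from 0.21 to 0.55 N m at the end of the turn.
- **Other things:** the blue probe and calibrator are where I first found them. I saw no sign of the rest being disturbed, but I took no starting positions for those to compare against.

**Readings that disagreed:**
- **Lock angle:** the bar on the probe measured −23°, and the red marks −19° in the side view. The −25° from the scene view is unreliable. I put this down to measuring error, and the moment rise supports the lock.
- **Lean while turning:** the wrist camera showed about 2–3° of lean with the probe held. That is within the 0.08 rad limit, and it was gone in the final check.
- **Position:** the three cameras differed by up to 4 mm on where the probe and collar centres lie.

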